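# Load the thread stand and hold the stick lamp over it

## Task

Put the loose full spool of thread onto the empty spindle of the thread stand, all the way down on its felt and without letting it drop. Then draw the stick lamp out of its slanting holder, turn it level and keep it held, still, with its white light tube centred over that spool and roughly 10 cm above the spool's top, so that the seating can be inspected; the program finishes while holding the lamp there. Leave the empty spool, the oil bottle and the pin tin where they stand.

Things in the scene. Friction and masses are not known exactly. Their poses are not given: they have to be found in the camera images.
- spool_center (a point): Loose full spool of cream thread on the bench: barrel 50 mm in diameter from 4 to 76 mm up, black bottom flange 58 mm in diameter, 4 mm thick, black stub 24 mm in diameter on top, 82 mm high in all, about 0.16 kg, with a 16 mm round bore right through. The point is its centre, on the axis, 41 mm above its underside; z is its axis (up).
- spool: The same loose full spool; origin at the centre of its underside, z up.
- spindle_seat (a point): Foot of the EMPTY steel spindle of the fixed thread stand: centre of the felt disc's top, 13 mm above the bench; z up. The spindle is 10 mm in diameter, round-tipped. The base is a grey bar 250 x 90 mm, 10 mm high; in this frame a second spindle with a fixed full spool of the same size stands at x = +110 mm, y = +110 mm.
- spindle_tip (a point): Tip of the same empty spindle, 98 mm above the felt (111 mm above the bench).
- lamp_handle (a point): Centre of the stick lamp's black handle: 100 mm long (z), 30 mm wide (y), 24 mm thick (x), flat sides. z runs along the lamp from light tube to handle end. Lamp 200 mm long, about 0.18 kg, centre of mass 14 mm from here towards the tube. At the start the tube is in the holder, the handle sticks up out of it towards the robot, z leaning 50 to 54 degrees from vertical, y level.
- lamp_light (a point): Centre of the white light tube of the lamp, 100 mm from lamp_handle along -z; the tube is 22 mm in diameter and 100 mm long. Axes as lamp_handle. It shines all round.
- lamp: The same stick lamp; origin at the free end of the light tube, axes as lamp_handle.
- holder_mouth (a point): Centre of the mouth of the fixed lamp holder, 80 mm above the bench: a grey square sleeve (26 mm inside, 36 mm outside, 75 mm deep) leaning 50 degrees from vertical on a base plate 130 x 80 mm. Frame of the base: z up; the mouth opens upward and towards -x. To free the lamp pull it 75 mm or more along its own z axis.
- holder: The lamp holder; origin at the centre of the underside of its base plate, axes as holder_mouth.
- empty_spool_mid (a point): Bystander: an empty black spool, thin core 24 mm in diameter on a 58 mm flange, 82 mm high; point half-way up.
- oiler_mid (a point): Bystander: clear oil bottle with a white cap, 44 mm in diameter, 110 mm high; point half-way up.
- pin_tin_mid (a point): Bystander: flat round metal pin tin, 64 mm in diameter, 24 mm high; point half-way up.
Not all that is in view belongs to the job. What is shaped like the spool but blue is not meant.

How it is judged (in metres and radians):
On the way, in this order (a step that is already met when the one before it is completed fails the run):
1. the spool is fully down on the empty spindle and released (horizontal distance between spool_center and spindle_seat below 0.006 m and z of spool_center in the frame of spindle_seat between 0.036 and 0.046 m and angle between spool_center's own z axis and vertical below 0.12 rad and contact force between spool and the fingers below 0.1 N), for 0.3 s.
2. the lamp has been drawn clear of its holder and is in the grip (distance between lamp_light and holder_mouth above 0.1 m and height (world z) of lamp_handle above 0.12 m and contact force between lamp and holder below 0.05 N and contact force between lamp and the fingers above 1 N), for 0.2 s.
At the end, for the whole second after the job is handed in: Spool down on the empty spindle (axis within 6 mm, height 5 mm, upright), released. Lamp at rest, held by the fingers alone, level within 15 degrees, tube middle within 50 mm of the spindle axis sideways, 145 to 270 mm above the bench (5 to 17.5 cm above the spool) (all of step 1 and angle between lamp_light's own z axis and vertical between 1.301 and 1.841 rad and horizontal distance between lamp_light and spindle_seat below 0.05 m and height (world z) of lamp_light between 0.145 and 0.27 m and contact force between lamp and the fingers above 1 N and contact force between lamp and holder below 0.05 N and contact force between lamp and spool below 0.05 N and linear speed of lamp below 0.03 m/s); the arm keeps its last pose, push and grip.
It fails at once if the spool falls freely (faster than 0.5 m/s while not in the fingers) (contact force between spool and the fingers below 0.01 N and linear speed of spool above 0.5 m/s).
It fails at once if the empty spool is moved by more than 30 mm or knocked over (distance of empty_spool_mid from where it was at the start of the episode above 0.03 m or angle between empty_spool_mid's own z axis and vertical above 0.5 rad).
It fails at once if the oil bottle is moved by more than 30 mm or knocked over (distance of oiler_mid from where it was at the start of the episode above 0.03 m or angle between oiler_mid's own z axis and vertical above 0.5 rad).
It fails at once if the pin tin is moved by more than 30 mm or knocked over (distance of pin_tin_mid from where it was at the start of the episode above 0.03 m or angle between pin_tin_mid's own z axis and vertical above 0.5 rad).
It also fails if it takes over 64 s, if anything falls off the work surface, if the arm or the gripper's body presses on something with over 40 N, if the wrist force passes 120 N, or if a joint passes its speed limit or range.

## Robot

A 6-joint arm with a two-finger parallel gripper is mounted at the origin on the work surface. World frame = base frame: x ahead of the robot, y to its left, z up, the work surface at z = 0. Lengths are in mm, angles in rad, forces in N, time in s.
With the tool pointing down it reaches from about 350 to 925 mm from the base axis. Payload 6.4 kg.
Tool frame: the origin (TCP) lies midway between the tips of the shut fingers; the grasp point (between the pads) lies 19 mm behind it (ctrl.grip_point_offset is the distance from the TCP to the grasp point, in mm); z points along the fingers, y is the line along which they close (so a half turn about z gives the same grasp; the last joint's range is limited). The gripper opens to 85 mm and grips with 20 to 120 N. Pads are 22 mm wide; open, the fingers measure 114 mm over their backs; the gripper's body (76 mm by 85 mm) begins 54 mm behind the grasp point. The pads swing forward as they close: fully open they stand 13 mm farther back than shut.
Start: joints at [-1.461, 0.245, 1.558, -0, 1.339, -0.174], TCP at [182.008, -624.009, 231.29] pointing down, gripper open.
Joint ranges: [-3.13, 3.13], [-1.02, 2.26], [0.13, 2.54], [-0.95, 4.09], [0.21, 2.88], [-2.74, 2.74]. Speed limits (rad/s): [2.57, 2.57, 3.14, 3.14, 3.14, 3.14].

## Interface

Orientations are given as a unit quaternion [w, x, y, z].
In Python, from cell import ctrl gives the robot as it stands.
- The arm moves only by the shell command python3 -m creep 'ROWS' [FORCE]. ROWS is JSON, one flat list of numbers, 7 for each row, row after row: the turn, a rotation vector about the tool's x, y, z in rad, then the shift along the tool's x, y, z in m, then the closure in counts, from 0 (fully open) to 255 (shut). In form: [ax, ay, az, x, y, z, claw, ax, ay, az, x, y, z, claw, ...]. A call has 1 to 12 rows; each row is the pose to reach, as a shift and turn from the pose commanded when the call began, along the tool's axes at that moment; what a row does not reach only later rows make up. A row lasts 1/8 s, in which the tool goes at most 62.5 mm and 10.7 degrees, less where a joint would pass 70% of its speed; a pose out of reach is approached as far as the arm can. A call with a gripper value outside its range is refused whole. The fingers move at their own pace and stop on an object; FORCE is the grip in N (left out, the last holds). Time passes only in rows, so rows that repeat a pose let the fingers close. It gives the time, the measured TCP pose, the force and the opening at its end, in the units of the state.
- ctrl.sense(): the state, without advancing time (a new reading comes with each control period).
- ctrl.get_image(name): name is "side" or "top" or "wrist"; returns the picture (480x640x3 uint8, blue, green, red); there is no depth.
- ctrl.get_calibration(name): a dict with "fx", "fy", "cx", "cy" (pixels), "R" (3x3) and "t" (3): a world point X has camera coordinates R X + t; the wrist camera has in their place "tool_from_camera" (4x4, takes a point from camera to tool coordinates, whose origin is the TCP and whose axes are the flange's). Camera axes: x right, y down, z forward; pixel columns grow to the right and rows downward; lengths in mm; the calibration is good to about 2 mm. A picture is of the moment at which its call begins: read the wrist's pose just before it. get_calibration takes no time and is no camera call.
- ctrl.sign_off(): hands the job in, once; it reports no verdict.
The state is a dict: "t": time; "joints": joint angles; "dq": joint speeds; "tau": joint torques, N m; "tool_pos": TCP position; "tcp_rot": TCP orientation; "wrist_force": force on the tool from outside, world axes, zero at the start; "moment": the same for the moment, N m; "width": opening from 0.0 (shut) to 1.0 (fully open).
Only numpy, scipy, OpenCV 4.12 (cv2) and the standard library are available. Lean on these libraries where they do the work, as an engineer would, in place of code of your own. Each camera call takes 0.05 s, during which the arm holds its last target. There are 200 camera calls.

## Working session

There is one attempt and no reset: what is moved stays moved. The work goes in short steps, Python scripts to look and compute and a shell command to move; the robot and the scene stay as the last step left them, time stands still between calls to the robot, and variables do not carry over. Pictures are saved under pics/ and viewed, on a budget of 10 in all, crops included, one or two more only if the job needs it, and the job is handed in when it is done.

```bash
mkdir -p pics
python3 - <<'E'
from cell import ctrl
import cv2,json
s=ctrl.sense();print(s)
for n in("top","side"):
    cv2.imwrite(f"pics/{n}0.png",ctrl.get_image(n))
    c=ctrl.get_calibration(n);print(n,c)
print(ctrl.get_calibration("wrist"),ctrl.grip_point_offset)
E
```

```text
{'t': 0.0, 'joints': array([-1.46109429e+00,  2.45827684e-01,  1.55903450e+00, -2.46956040e-05,
        1.33870196e+00, -1.74091981e-01]), 'dq': array([-0.00145889,  0.00147833, -0.00148722,  0.0001845 ,  0.00053722,
        0.00017298]), 'tau': array([ 1.90059000e-03, -4.29499340e+01, -3.26130903e+01, -4.22977024e-06,
        5.17043940e-03, -5.36289818e-06]), 'tool_pos': array([ 181.94146494, -623.42483635,  230.16060955]), 'tcp_rot': array([-9.85617215e-04,  9.89948616e-01,  1.41424066e-01,  1.97227458e-05]), 'wrist_force': array([-0.0675514 ,  0.35819799, -0.30540711]), 'moment': array([ 0.02141017,  0.01364928, -0.02238103]), 'width': 1.0001786415793383}
top {'fx': 618.2995980053506, 'fy': 618.2995980053506, 'cx': 320.6752980805852, 'cy': 244.03497631573742, 'R': array([[-0.0222698 , -0.999617  , -0.016429  ],
       [-0.98035832,  0.02505593, -0.19562662],
       [ 0.19596334,  0.01174974, -0.98054083]]), 't': array([  76.69819052,  567.99587893, 1312.23753266])}
side {'fx': 564.0352002658539, 'fy': 564.0352002658539, 'cx': 320.0890104934639, 'cy': 242.81586706308573, 'R': array([[-0.99908772, -0.04179773, -0.0087563 ],
       [-0.01441105,  0.52299792, -0.85221212],
       [ 0.04020006, -0.85130848, -0.52312315]]), 't': array([ 547.83790421,   66.16237429, 1508.9156643 ])}
{'fx': 420.263754257526, 'fy': 420.263754257526, 'cx': 315.7701106122736, 'cy': 240.258357519944, 'tool_from_camera': array([[ 1.66268948e-04, -9.60242798e-01, -2.79166154e-01,
         7.14688262e+01],
       [ 9.99999978e-01,  1.23775403e-04,  1.69843316e-04,
         7.43217459e-01],
       [-1.28536918e-04, -2.79166176e-01,  9.60242797e-01,
        -1.43969263e+02],
       [ 0.00000000e+00,  0.00000000e+00,  0.00000000e+00,
         1.00000000e+00]])} 18.700000000000003
```

View pics/top0.png

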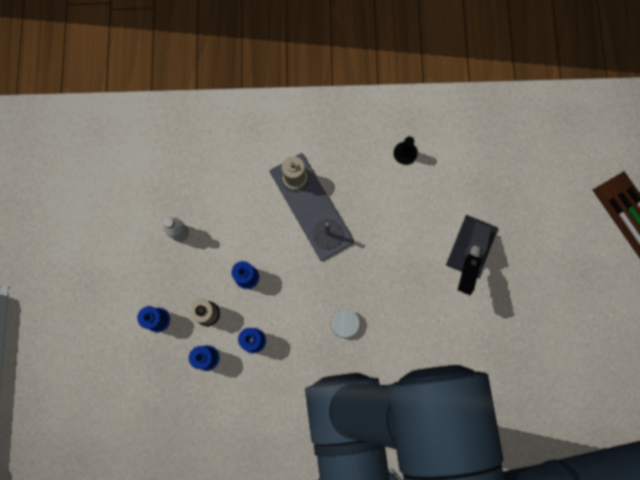

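View pics/side0.png

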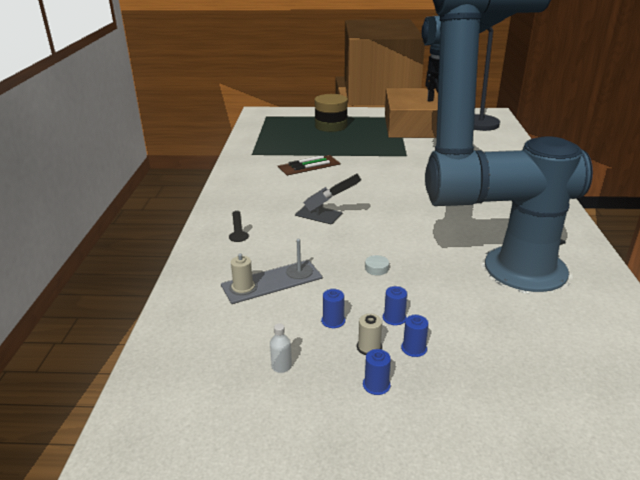

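The top view shows the cream spool at (205,313) among four blue ones, the stand spindle near (330,232) and the lamp at (470,270). In the side view they are at (370,334), (299,257) and (340,187). I'll enlarge both views.

Run:
```python
import cv2,numpy as np
a=cv2.imread("pics/top0.png");b=cv2.imread("pics/side0.png")
def cr(im,x,y,w,h,k):
    return cv2.resize(im[y:y+h,x:x+w],None,fx=k,fy=k,interpolation=cv2.INTER_CUBIC)
# top: 2 crops 100x75 @4 ; side likewise
T=np.hstack([cr(a,180,275,100,75,4),cr(a,285,195,100,75,4)])
B=np.hstack([cr(b,330,285,100,75,4),cr(b,250,215,100,75,4)])
cv2.imwrite("pics/z1.png",np.vstack([T,B]))
T=np.hstack([cr(a,430,210,80,100,5)]);B=np.hstack([cr(b,290,160,80,100,5)])
cv2.imwrite("pics/z2.png",np.hstack([T,B]))
```

```text
(no output)
```

View pics/z1.png

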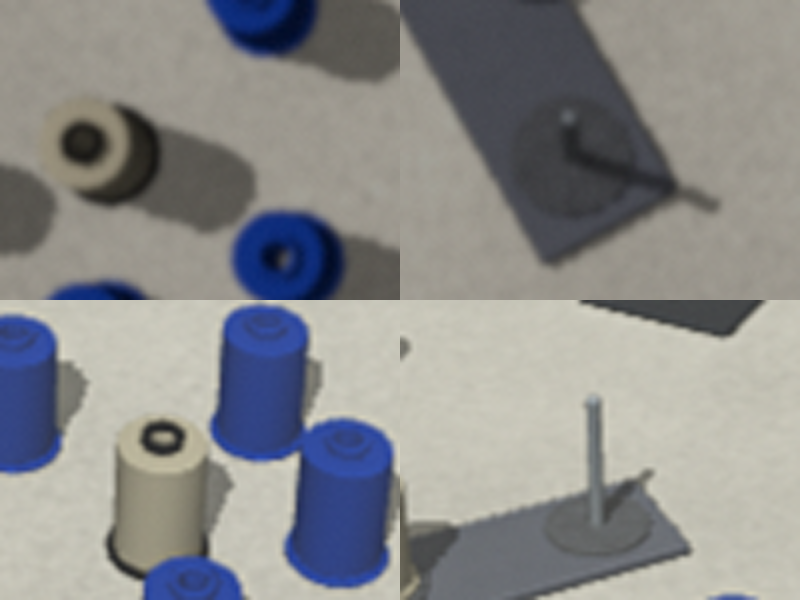

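View pics/z2.png

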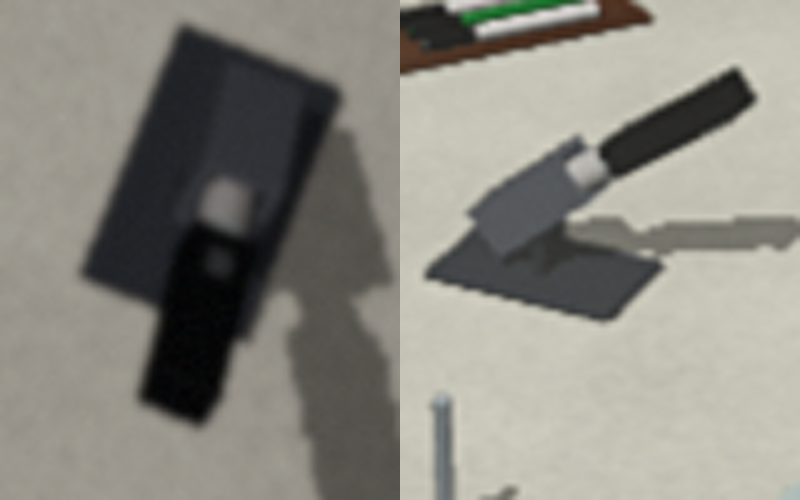

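Readings (full image). Spool stub hole: top (201,310.5), side (370.5,319). Spindle tip: (327,223.8) / (298.2,240). Felt: (328.8,233.8) / (299.5,271.8). Lamp handle end: (464.4,292.4) / (359.6,177). Handle-tube joint: (471,257) / (331.6,192).

```bash
cat > h.py <<'E'
from cell import ctrl
import cv2,numpy as np
from scipy.spatial.transform import Rotation as Ro
def K(c): return np.array([[c["fx"],0,c["cx"]],[0,c["fy"],c["cy"]],[0,0,1]])
def P(n,s=None):
    c=ctrl.get_calibration(n)
    if n=="wrist":
        T=np.linalg.inv(tool(s)@c["tool_from_camera"]); return K(c)@T[:3]
    return K(c)@np.c_[c["R"],c["t"]]
def Rt(s): return Ro.from_quat(np.roll(s["tcp_rot"],-1)).as_matrix()
def tool(s):
    T=np.eye(4);T[:3,:3]=Rt(s);T[:3,3]=s["tool_pos"];return T
def tri(P1,p1,P2,p2):
    X=cv2.triangulatePoints(P1,P2,np.array(p1,float).reshape(2,1),np.array(p2,float).reshape(2,1)).ravel();return X[:3]/X[3]
def proj(P,X): q=P@np.append(X,1);return q[:2]/q[2]
def atz(P,p,z):
    A=np.c_[P[:,:2],-np.array([p[0],p[1],1.])];s=np.linalg.solve(A,-(P[:,2]*z+P[:,3]));return np.r_[s[:2],z]
def move(goalpos,goalR=None):
    "rotvec and shift (m) in tool axes from the current (measured) pose"
    s=ctrl.sense();R=Rt(s)
    d=R.T@(np.array(goalpos)-s["tool_pos"])/1000
    r=np.zeros(3) if goalR is None else Ro.from_matrix(R.T@goalR).as_rotvec()
    return np.round(r,4),np.round(d,4)
E
python3 - <<'E'
from h import *
a,b=P("top"),P("side")
D={"spool":((200.6,310.1),(370.1,318.9)),"tip":((326.6,223.4),(297.9,239.6)),"felt":((328.4,233.4),(299.1,271.4)),"hend":((464,292),(359.2,176.6)),"joint":((470.6,256.6),(331.2,191.6))}
X={}
for k,(p,q) in D.items():
    X[k]=tri(a,p,b,q);print(k,X[k].round(1),(proj(a,X[k])-p).round(1),(proj(b,X[k])-q).round(1))
v=X["hend"]-X["joint"];L=np.linalg.norm(v);print("lamp z",v/L,L,np.degrees(np.arccos(v[2]/L)),np.degrees(np.arctan2(v[1],v[0])))
for p in((250.4,339.1),(242,271),(150,316),(200,355)):print("blue",atz(a,p,82).round())
print("tin",atz(a,(345,323),24),"fixed",atz(a,(292,167),95),"oil",atz(a,(171,224),110),"es",atz(a,(409,142),82))
E
```

```text
spool [427.4 323.2  77.3] [-0.   0.3] [-0.3 -0. ]
tip [603.2  48.8 107.4] [-0.   0.5] [-0.5 -0.1]
felt [603.1  45.4   7. ] [-0.   0.4] [-0.5 -0.1]
hend [ 443.4 -223.6  158.2] [-0.   0.2] [-0.2 -0. ]
joint [ 525.9 -257.1   92.5] [-0.   0.5] [-0.4 -0.1]
lamp z [-0.74575336  0.30233565  0.59367085] 110.66344232845975 53.5820621409139 157.93188915618137
blue [364. 216.  82.]
blue [510. 234.  82.]
blue [417. 430.  82.]
blue [333. 322.  82.]
tin [396.90158713  13.70469989  24.        ] fixed [737.00709776 122.0742503   95.        ] oil [611.13080986 383.05893115 110.        ] es [ 792.65374819 -140.27727654   82.        ]
```

Heights come out about 4–5 mm low, which fits calibration error. I'll go over the spool and check with the wrist camera.

Run:
```python
from h import *
def R(deg): # tool y at world angle deg, z down
    a=np.radians(deg);y=np.array([np.cos(a),np.sin(a),0]);z=np.array([0,0,-1.]);return np.c_[np.cross(y,z),y,z]
print(move([410,-100,280],R(-20)));print(move([427,280,230],R(30)))
```

```text
(array([-0.0015, -0.0011, -0.9379]), array([ 0.3655, -0.4388, -0.0488]))
(array([-1.0000e-03, -1.8000e-03, -1.8106e+00]), array([ 0.4882, -0.7987,  0.0018]))
```

```bash
python3 -m creep '[0,0,-0.094,0.0366,-0.0439,-0.005,0, 0,0,-0.188,0.073,-0.0878,-0.01,0, 0,0,-0.28,0.11,-0.132,-0.015,0, 0,0,-0.375,0.146,-0.1755,-0.02,0, 0,0,-0.469,0.183,-0.219,-0.025,0, 0,0,-0.563,0.219,-0.263,-0.03,0, 0,0,-0.657,0.256,-0.307,-0.034,0, 0,0,-0.75,0.292,-0.351,-0.039,0, 0,0,-0.844,0.329,-0.395,-0.044,0, 0,0,-0.938,0.3655,-0.439,-0.049,0]' 40
python3 - <<'E'
from h import *
def R(deg):
    a=np.radians(deg);y=np.array([np.cos(a),np.sin(a),0]);z=np.array([0,0,-1.]);return np.c_[np.cross(y,z),y,z]
print(move([427,250,240],R(30)))
E
```

```text
t: 1.35
tool_pos: [410.2, -98.3, 280.3]
tcp_rot: [0.0, 0.818, 0.575, 0.0]
wrist_force: [0.9, -0.5, 0.5]
width: 1.001
(array([ 2.000e-04,  2.000e-04, -8.698e-01]), array([ 0.3334, -0.1024,  0.0402]))
```

```bash
python3 -m creep '[0,0,-0.11,0.042,-0.013,0.005,0, 0,0,-0.22,0.084,-0.026,0.01,0, 0,0,-0.33,0.126,-0.039,0.015,0, 0,0,-0.44,0.167,-0.052,0.02,0, 0,0,-0.55,0.209,-0.064,0.025,0, 0,0,-0.66,0.251,-0.077,0.03,0, 0,0,-0.77,0.293,-0.09,0.035,0, 0,0,-0.87,0.333,-0.102,0.04,0, 0,0,-0.87,0.333,-0.102,0.04,0, 0,0,-0.87,0.333,-0.102,0.04,0]'
python3 - <<'E'
from h import *
s=ctrl.sense();im=ctrl.get_image("wrist");cv2.imwrite("pics/w1.png",im);np.save("w1.npy",P("wrist",s))
print(s["tool_pos"],Rt(s)[:,1],proj(P("wrist",s),[427,323,82]))
def R(deg):
    a=np.radians(deg);y=np.array([np.cos(a),np.sin(a),0]);z=np.array([0,0,-1.]);return np.c_[np.cross(y,z),y,z]
print(move([427,323,220],R(30)))
E
```

```text
t: 2.6
tool_pos: [427.7, 247.3, 240.0]
tcp_rot: [-0.0, 0.501, 0.865, -0.0]
wrist_force: [-0.3, 0.3, -0.0]
width: 1.0
[427.73936144 247.26065867 239.95727061] [ 0.86749265  0.49744924 -0.00087063] [368.96793773 124.02335394]
(array([-0.0004,  0.0002, -0.0037]), array([0.0665, 0.037 , 0.0201]))
```

```bash
python3 -m creep '[0,0,0,0.03,0.018,0.01,0, 0,0,0,0.066,0.037,0.02,0, 0,0,0,0.066,0.037,0.02,0, 0,0,0,0.066,0.037,0.02,0]'
python3 - <<'E'
from h import *
s=ctrl.sense();im=ctrl.get_image("wrist");cv2.imwrite("pics/w2.png",im);np.save("w2.npy",P("wrist",s))
q=proj(P("wrist",s),[427,323,82]);print(s["tool_pos"],q)
a=cv2.imread("pics/w1.png")
cv2.imwrite("pics/z3.png",np.hstack([cv2.resize(x,(400,300),interpolation=cv2.INTER_AREA) if 0 else cv2.resize(x[y0:y0+200,x0:x0+200],(400,400),interpolation=cv2.INTER_CUBIC) for x,x0,y0 in((a,270,20),(im,int(q[0])-100,int(q[1])-100))]));print(int(q[0])-100,int(q[1])-100)
E
```

```text
t: 3.15
tool_pos: [427.6, 322.3, 220.5]
tcp_rot: [0.0, 0.502, 0.865, -0.0]
wrist_force: [0.5, 0.6, 0.3]
width: 1.001
[427.55290291 322.28437872 220.50650138] [315.03590013 222.15793199]
215 122
```

View pics/z3.png

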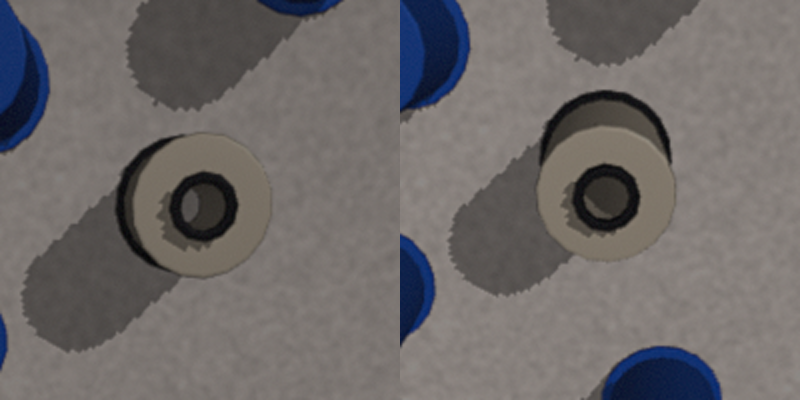

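The wrist views show the spool's stub ring centred at (371.8,123.2) in the first and (317.8,220.3) in the second. The gaps for the fingers are clear.

Run:
```python
from h import *
a,b=np.load("w1.npy"),np.load("w2.npy")
print(tri(a,(371.8,123.2),b,(317.8,220.3)),atz(a,(371.8,123.2),82),atz(b,(317.8,220.3),82))
x=atz(b,(317.8,220.3),82)
print(move([x[0],x[1],34]))
```

```text
[428.5088982  324.57080573  79.45627358] [428.40947506 324.44169882  82.        ] [428.00119773 325.09326533  82.        ]
(array([0., 0., 0.]), array([0.0024, 0.0017, 0.1867]))
```

The spool is at (428.2,324.8) with its top at about 80–82 mm. Next I descend and grip.

```bash
python3 -m creep '[0,0,0,0.002,0.0015,0.04,0, 0,0,0,0.002,0.0015,0.08,0, 0,0,0,0.002,0.0015,0.115,0, 0,0,0,0.002,0.0015,0.145,0, 0,0,0,0.002,0.0015,0.17,0, 0,0,0,0.002,0.0015,0.186,0, 0,0,0,0.002,0.0015,0.186,0, 0,0,0,0.002,0.0015,0.186,120, 0,0,0,0.002,0.0015,0.186,160, 0,0,0,0.002,0.0015,0.186,200, 0,0,0,0.002,0.0015,0.186,200, 0,0,0,0.002,0.0015,0.186,200]' 40
```

```text
t: 4.7
tool_pos: [428.6, 326.2, 35.7]
tcp_rot: [0.001, 0.501, 0.865, 0.001]
wrist_force: [0.6, -1.6, 6.4]
width: 0.567
```

```bash
python3 -m creep '[0,0,0,0,0,-0.01,200, 0,0,0,0,0,-0.03,200, 0,0,0,0,0,-0.06,200, 0,0,0,0,0,-0.1,200, 0,0,0,0,0,-0.14,200, 0,0,0,0,0,-0.165,200, 0,0,0,0,0,-0.165,200]'
python3 - <<'E'
from h import *
print(move([633,-5,200]),move([590,-30,200]))
E
```

```text
t: 5.58
tool_pos: [428.4, 326.2, 201.4]
tcp_rot: [0.001, 0.501, 0.865, 0.002]
wrist_force: [0.3, -0.2, -1.4]
width: 0.564
(array([0., 0., 0.]), array([-0.3891,  0.0125,  0.0016])) (array([0., 0., 0.]), array([-0.3894, -0.0373,  0.0014]))
```

```bash
python3 -m creep '[0,0,0,-0.02,0,0,200, 0,0,0,-0.06,0,0,200, 0,0,0,-0.105,0.003,0,200, 0,0,0,-0.15,0.005,0,200, 0,0,0,-0.195,0.007,0,200, 0,0,0,-0.24,0.009,0,200, 0,0,0,-0.285,0.011,0,200, 0,0,0,-0.33,0.0125,0,200, 0,0,0,-0.37,0.0125,0,200, 0,0,0,-0.389,0.0125,0,200, 0,0,0,-0.389,0.0125,0,200, 0,0,0,-0.389,0.0125,0,200]'
python3 - <<'E'
from h import *
s=ctrl.sense();cv2.imwrite("pics/w3.png",ctrl.get_image("wrist"));np.save("w3.npy",P("wrist",s));print(s["tool_pos"],s["width"],proj(P("wrist",s),[603,47,111]))
E
python3 -m creep '[0,0,0,0,-0.025,0,200, 0,0,0,0,-0.05,0,200, 0,0,0,0,-0.05,0,200, 0,0,0,0,-0.05,0,200]'
python3 - <<'E'
from h import *
s=ctrl.sense();im=ctrl.get_image("wrist");cv2.imwrite("pics/w4.png",im);np.save("w4.npy",P("wrist",s));np.save("T4.npy",tool(s));print(s["tool_pos"],s["width"],proj(P("wrist",s),[603,47,111]))
a=cv2.imread("pics/w3.png");cv2.imwrite("pics/z4.png",np.hstack([x[:,120:520] for x in(a,im)]))
E
```

```text
t: 7.08
tool_pos: [631.1, -4.2, 198.5]
tcp_rot: [-0.001, 0.501, 0.866, -0.0]
wrist_force: [-1.2, 0.1, -2.3]
width: 0.565
[631.13256975  -4.17475762 198.50277632] 0.5650388638759862 [317.34395242 140.85938951]
t: 7.62
tool_pos: [588.9, -29.5, 199.6]
tcp_rot: [0.0, 0.501, 0.866, 0.0]
wrist_force: [-0.1, 1.0, -2.2]
width: 0.567
[588.88768266 -29.48121889 199.62824732] 0.5671928987212035 [408.43738167 138.79756239]
```

View pics/z4.png

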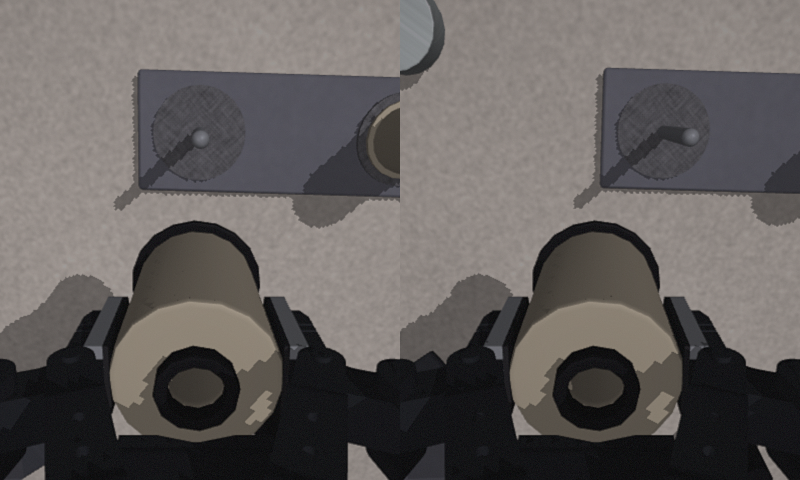

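Both views show the empty spindle tip, at (320.5,138) and (411,136), and the held spool's stub ring centred near (316.5,388). The bottom flange edge is at about (316,222).

Run:
```python
from h import *
a,b=np.load("w3.npy"),np.load("w4.npy")
print("tri",tri(a,(320.5,138),b,(411,136)),atz(a,(320.5,138),110),atz(b,(411,136),110),"felt",atz(a,(318.5,132.5),13),atz(b,(383,131),13))
c=ctrl.get_calibration("wrist");Pt=K(c)@np.linalg.inv(c["tool_from_camera"])[:3]
o=atz(Pt,(316.5,388),-46.5);print("stub top in tool",o)
for dx in(-1,0,1):print("flange near edge predicted",proj(Pt,[29+o[0]+dx,0.5,31.5]),"ring edges",proj(Pt,[o[0]+dx+12,0,-46.5]),proj(Pt,[o[0]+dx-12,0,-46.5]))
```

```text
tri [603.78174728  49.06522954 109.09077199] [603.74887518  49.10491634 110.        ] [603.59711759  48.9862095  110.        ] felt [603.22112872  48.76573438  13.        ] [603.50759379  48.77646854  13.        ]
stub top in tool [  0.22563224   0.66431297 -46.5       ]
flange near edge predicted [315.95851274 219.5034351 ] ring edges [313.98812335 351.73617405] [314.0758209  428.39749608]
flange near edge predicted [315.95919567 217.22699309] ring edges [313.98423719 348.33906701] [314.07236809 425.37920151]
flange near edge predicted [315.95988072 214.94348634] ring edges [313.98033123 344.92465425] [314.0688987 422.3464168]
```

Run:
```python
from h import *
g=cv2.cvtColor(cv2.imread("pics/w4.png"),6).astype(int)
print("flange col",[(y,g[y,314:319].mean().round()) for y in range(214,240)])
print("row 390",[(x,g[386:391,x].mean().round()) for x in list(range(268,282))+list(range(352,366))])
print("ring col",[(y,g[y,314:319].mean().round()) for y in list(range(338,372,2))+list(range(400,446,2))])
print("flange row 272",[(x,g[272,x]) for x in list(range(246,262))+list(range(370,386))])
```

```text
flange col [(214, np.float64(139.0)), (215, np.float64(139.0)), (216, np.float64(137.0)), (217, np.float64(137.0)), (218, np.float64(140.0)), (219, np.float64(138.0)), (220, np.float64(106.0)), (221, np.float64(34.0)), (222, np.float64(16.0)), (223, np.float64(24.0)), (224, np.float64(22.0)), (225, np.float64(22.0)), (226, np.float64(22.0)), (227, np.float64(22.0)), (228, np.float64(22.0)), (229, np.float64(21.0)), (230, np.float64(18.0)), (231, np.float64(27.0)), (232, np.float64(55.0)), (233, np.float64(78.0)), (234, np.float64(77.0)), (235, np.float64(76.0)), (236, np.float64(76.0)), (237, np.float64(76.0)), (238, np.float64(76.0)), (239, np.float64(76.0))]
row 390 [(268, np.float64(84.0)), (269, np.float64(84.0)), (270, np.float64(84.0)), (271, np.float64(84.0)), (272, np.float64(81.0)), (273, np.float64(48.0)), (274, np.float64(18.0)), (275, np.float64(15.0)), (276, np.float64(21.0)), (277, np.float64(21.0)), (278, np.float64(19.0)), (279, np.float64(19.0)), (280, np.float64(19.0)), (281, np.float64(19.0)), (352, np.float64(15.0)), (353, np.float64(14.0)), (354, np.float64(15.0)
[... 1290 characters left out ...]

flange row 272 [(246, np.int64(145)), (247, np.int64(144)), (248, np.int64(144)), (249, np.int64(143)), (250, np.int64(145)), (251, np.int64(150)), (252, np.int64(98)), (253, np.int64(35)), (254, np.int64(8)), (255, np.int64(14)), (256, np.int64(13)), (257, np.int64(18)), (258, np.int64(18)), (259, np.int64(15)), (260, np.int64(32)), (261, np.int64(56)), (370, np.int64(86)), (371, np.int64(56)), (372, np.int64(23)), (373, np.int64(14)), (374, np.int64(20)), (375, np.int64(16)), (376, np.int64(18)), (377, np.int64(11)), (378, np.int64(42)), (379, np.int64(132)), (380, np.int64(148)), (381, np.int64(142)), (382, np.int64(141)), (383, np.int64(141)), (384, np.int64(144)), (385, np.int64(143))]
```

Run:
```python
from h import *
from scipy.optimize import least_squares
c=ctrl.get_calibration("wrist");Pt=K(c)@np.linalg.inv(c["tool_from_camera"])[:3]
L=[(8,0,367.5),(-8,0,407.5),(-12,0,430),(29,82,220.5),(12,6,346.3)]
def f(p,tilt=True):
    x,z=p[:2];t=p[2] if len(p)>2 else 0
    return [proj(Pt,[x+np.cos(t)*dx+np.sin(t)*dz,0.5,z+np.cos(t)*dz-np.sin(t)*dx])[1]-y for dx,dz,y in L]
for p0 in([0,-46,0.],[0,-46.]):
    r=least_squares(f,p0);print(r.x,np.round(r.fun,1))
# lateral y: ring 273..360 , flange row
for z,y,v in((-46.5,388,316.5),(31.5,272,315.3)):print(atz(Pt,(v,y),z))
```

```text
[-7.10847134e+00 -3.78629990e+01  3.69743374e-02] [ 0.6  6.3 -5.4  0.3 -1.8]
[ -4.57089281 -41.15172903] [-1.2  7.2 -3.7  2.4 -3.8]
[  0.22563224   0.66431297 -46.5       ]
[ 4.27322792  0.21430838 31.5       ]
```

Run:
```python
from h import *
from scipy.optimize import least_squares
c=ctrl.get_calibration("wrist");Pt=K(c)@np.linalg.inv(c["tool_from_camera"])[:3]
L=[(8,0,367.5),(-8,6,407.5),(-12,0,430),(29,82,220.5),(12,6,346.3)]
def f(p):
    x,z=p[:2];t=p[2] if len(p)>2 else 0
    return [proj(Pt,[x+np.cos(t)*dx+np.sin(t)*dz,0.5,z+np.cos(t)*dz-np.sin(t)*dx])[1]-y for dx,dz,y in L]
for p0 in([0,-46,0.],[0,-46.]):
    r=least_squares(f,p0);print(r.x,np.round(r.fun,1))
```

```text
[-3.08225281e+00 -4.49800260e+01  4.68071588e-03] [ 2.1 -2.2  1.3  0.4 -1.6]
[ -2.76095342 -45.3887561 ] [ 1.8 -2.1  1.5  0.7 -1.8]
```

Run:
```python
from h import *
print(ctrl.sense()["tool_pos"],move([602.3,50.5,165]))
```

```text
[589.03726124 -29.54466101 199.59880014] (array([0., 0., 0.]), array([0.0628, 0.0514, 0.0346]))
```

```bash
python3 -m creep '[0,0,0,0.02,0.017,0,200, 0,0,0,0.045,0.037,0,200, 0,0,0,0.063,0.051,0,200, 0,0,0,0.063,0.051,0.015,200, 0,0,0,0.063,0.051,0.03,200, 0,0,0,0.063,0.051,0.035,200, 0,0,0,0.063,0.051,0.035,200, 0,0,0,0.063,0.051,0.035,200, 0,0,0,0.063,0.051,0.035,200]'
python3 - <<'E'
from h import *
s=ctrl.sense();print(s["tool_pos"],s["wrist_force"],move([602.3,50.5,48]))
im=ctrl.get_image("side");cv2.imwrite("pics/s5.png",im)
b=ctrl.get_image("wrist");cv2.imwrite("pics/w5.png",b)
q=proj(P("side"),[603,49,110]).astype(int);x,y=q-[50,50];print(x,y)
cv2.imwrite("pics/z5.png",np.hstack([cv2.resize(im[y:y+75,x:x+100],(400,300),interpolation=2),cv2.resize(b,(400,300),interpolation=3)]))
E
```

```text
t: 8.8
tool_pos: [601.9, 49.5, 165.0]
tcp_rot: [0.001, 0.501, 0.865, 0.0]
wrist_force: [0.1, 0.1, -2.2]
width: 0.568
[601.92963994  49.45294009 165.01220838] [ 0.06917677  0.08193759 -2.18746769] (array([0., 0., 0.]), array([0.0008, 0.0007, 0.117 ]))
247 188
```

View pics/z5.png

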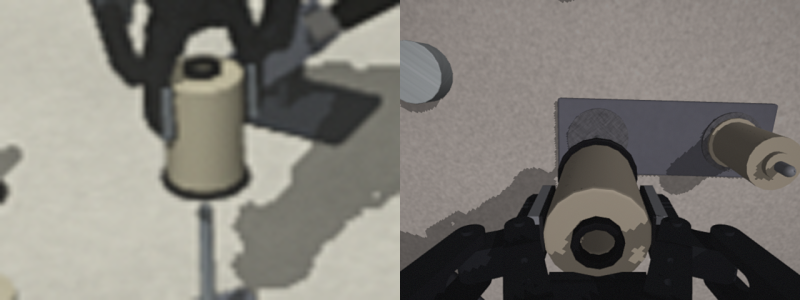

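The side view shows the spindle (x=206) right under the spool axis (205.5). The spool hangs upright. I'll descend in small steps and watch the force.

```bash
python3 -m creep '[0,0,0,0.0008,0.0007,0.006,200, 0,0,0,0.0008,0.0007,0.012,200, 0,0,0,0.0008,0.0007,0.018,200, 0,0,0,0.0008,0.0007,0.023,200, 0,0,0,0.0008,0.0007,0.027,200, 0,0,0,0.0008,0.0007,0.027,200]'
python3 - <<'E'
from h import *
s=ctrl.sense();print(s["tool_pos"],s["wrist_force"],s["moment"])
E
```

```text
t: 9.65
tool_pos: [601.5, 50.7, 136.8]
tcp_rot: [-0.0, 0.501, 0.865, -0.0]
wrist_force: [0.3, -0.3, -2.2]
width: 0.562
[601.49401905  50.7479678  136.84805733] [ 0.26849697 -0.27356279 -2.18467048] [ 0.01624815 -0.03752294 -0.00114773]
```

```bash
python3 -m creep '[0,0,0,0,0,0.01,200, 0,0,0,0,0,0.02,200, 0,0,0,0,0,0.03,200, 0,0,0,0,0,0.04,200, 0,0,0,0,0,0.05,200, 0,0,0,0,0,0.06,200, 0,0,0,0,0,0.068,200, 0,0,0,0,0,0.074,200, 0,0,0,0,0,0.078,200, 0,0,0,0,0,0.078,200]'
python3 - <<'E'
from h import *
s=ctrl.sense();print(s["tool_pos"],s["wrist_force"],s["moment"])
E
```

```text
t: 10.9
tool_pos: [601.6, 50.7, 59.1]
tcp_rot: [-0.0, 0.501, 0.865, -0.0]
wrist_force: [-0.4, -0.2, -1.2]
width: 0.565
[601.6239156   50.73494022  59.0960169 ] [-0.35869967 -0.17539223 -1.17666975] [ 0.03318179  0.01204281 -0.0208935 ]
```

```bash
python3 -m creep '[0,0,0,0,0,0.003,200, 0,0,0,0,0,0.006,200, 0,0,0,0,0,0.008,200, 0,0,0,0,0,0.009,200, 0,0,0,0,0,0.009,200]';python3 -m creep '[0,0,0,0,0,0.001,200, 0,0,0,0,0,0.002,200, 0,0,0,0,0,0.002,200]'
```

```text
t: 11.52
tool_pos: [601.7, 50.7, 50.2]
tcp_rot: [-0.0, 0.501, 0.865, -0.0]
wrist_force: [0.0, -0.2, -2.4]
width: 0.57
t: 11.9
tool_pos: [601.9, 50.7, 48.7]
tcp_rot: [0.0, 0.501, 0.865, -0.0]
wrist_force: [-2.6, -0.6, 2.1]
width: 0.562
```

Contact on the felt: the wrist force went from −2.4 to +2.1 N. I'll press a touch more and release.

```bash
python3 -m creep '[0,0,0,0,0,0.001,200, 0,0,0,0,0,0.001,120, 0,0,0,0,0,0.001,100, 0,0,0,0,0,0.001,60, 0,0,0,0,0,0.001,0, 0,0,0,0,0,0.001,0, 0,0,0,0,0,0.001,0, 0,0,0,0,0,0.001,0]'; python3 -m creep '[0,0,0,0,0,-0.02,0, 0,0,0,0,0,-0.05,0, 0,0,0,0,0,-0.1,0, 0,0,0,0,0,-0.15,0, 0,0,0,0,0,-0.2,0, 0,0,0,0,0,-0.2,0]'
python3 - <<'E'
from h import *
s=ctrl.sense();print(s["tool_pos"],s["joints"])
im=ctrl.get_image("side");b=ctrl.get_image("wrist");cv2.imwrite("pics/s6.png",im)
cv2.imwrite("pics/z6.png",np.hstack([cv2.resize(im[205:280,250:350],(400,300),interpolation=2),cv2.resize(b,(400,300),interpolation=3)]))
a=P("side");print([proj(a,[603.5,48.9,z]) for z in(13,95,111)])
E
```

```text
t: 12.9
tool_pos: [601.7, 50.7, 47.3]
tcp_rot: [-0.0, 0.501, 0.865, -0.0]
wrist_force: [-0.8, 0.4, 1.0]
width: 1.0
t: 13.65
tool_pos: [604.6, 50.5, 255.0]
tcp_rot: [0.006, 0.501, 0.865, 0.003]
wrist_force: [0.2, 0.2, 0.2]
width: 1.0
[604.60499219  50.54168749 254.95120982] [-1.03276563e-01  1.18901611e-01  1.65800206e+00  1.19729447e-05
  1.35224885e+00 -6.24450297e-01]
[array([298.33318795, 270.15293172]), array([297.40505687, 243.62944204]), array([297.21748143, 238.26904039])]
```

View pics/z6.png

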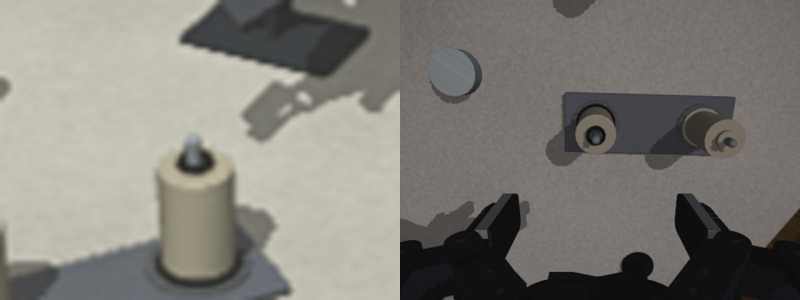

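The spool is down: felt at its foot, spindle tip showing through the stub, upright. Next is the lamp. I'll look with the wrist camera from two places, tool yaw matched to the lamp.

```bash
cat >> h.py <<'E'
def R(deg):
    a=np.radians(deg);y=np.array([np.cos(a),np.sin(a),0]);z=np.array([0,0,-1.]);return np.c_[np.cross(y,z),y,z]
E
python3 - <<'E'
from h import *
print(move([470,-265,270],R(68)),move([470,-205,270],R(68)))
E
```

```text
(array([ 0.0013,  0.0019, -0.6658]), array([-0.2082, -0.2715, -0.0214])) (array([ 0.0013,  0.0019, -0.6658]), array([-0.1562, -0.2417, -0.0214]))
```

```bash
python3 -m creep '[0,0,-0.095,-0.022,-0.034,-0.004,0, 0,0,-0.19,-0.044,-0.068,-0.008,0, 0,0,-0.285,-0.067,-0.102,-0.012,0, 0,0,-0.38,-0.089,-0.136,-0.016,0, 0,0,-0.475,-0.112,-0.17,-0.02,0, 0,0,-0.57,-0.134,-0.205,-0.02,0, 0,0,-0.665,-0.156,-0.242,-0.02,0, 0,0,-0.665,-0.156,-0.242,-0.02,0, 0,0,-0.665,-0.156,-0.242,-0.02,0]'
python3 - <<'E'
from h import *
s=ctrl.sense();cv2.imwrite("pics/w7.png",ctrl.get_image("wrist"));np.save("w7.npy",P("wrist",s))
print(move([470,-265,270],R(68)))
E
python3 -m creep '[0,0,0,-0.022,-0.028,0,0, 0,0,0,-0.022,-0.056,0,0, 0,0,0,-0.022,-0.056,0,0, 0,0,0,-0.022,-0.056,0,0]'
python3 - <<'E'
from h import *
s=ctrl.sense();im=ctrl.get_image("wrist");cv2.imwrite("pics/w8.png",im);np.save("w8.npy",P("wrist",s));print(s["tool_pos"],Rt(s)[:,1])
a=cv2.imread("pics/w7.png")
for n in("w7","w8"):print([proj(np.load(n+".npy"),X).round() for X in([443,-223,162],[526,-257,96])])
cv2.imwrite("pics/z7.png",np.hstack([x[40:440,120:520] for x in(a,im)]))
E
```

```text
t: 14.88
tool_pos: [469.1, -204.4, 266.2]
tcp_rot: [-0.001, 0.192, 0.981, 0.001]
wrist_force: [-0.1, 0.2, -0.7]
width: 0.998
(array([ 0.0007, -0.0016, -0.0005]), array([-0.0234, -0.0562, -0.0036]))
t: 15.42
tool_pos: [469.2, -264.0, 267.0]
tcp_rot: [-0.0, 0.191, 0.982, 0.0]
wrist_force: [0.0, -0.5, -0.5]
width: 1.003
[ 469.22264816 -264.01416785  266.96957721] [3.74360079e-01 9.27283181e-01 6.58816242e-04]
[array([271., 210.]), array([282., 301.])]
[array([364., 172.]), array([351., 275.])]
```

View pics/z7.png

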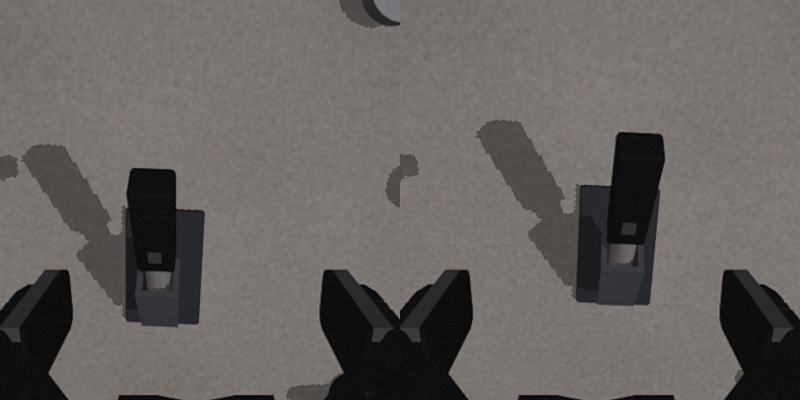

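Run:
```python
import cv2,numpy as np
for n,x0 in(("w7",272),("w8",357)):
    g=cv2.imread(f"pics/{n}.png").mean(2)
    print(n,[(y,int(g[y,x0-6:x0+6].mean())) for y in range(166,250,2)])
    for y in (215,245,275):
        r=g[y];d=np.diff(r);i=[x for x in range(225,400) if abs(d[x])>12];print(y,i)
```

```text
w7 [(166, 120), (168, 120), (170, 120), (172, 121), (174, 120), (176, 119), (178, 120), (180, 122), (182, 121), (184, 119), (186, 119), (188, 120), (190, 121), (192, 117), (194, 116), (196, 119), (198, 122), (200, 120), (202, 120), (204, 120), (206, 122), (208, 74), (210, 12), (212, 16), (214, 14), (216, 15), (218, 16), (220, 16), (222, 15), (224, 15), (226, 15), (228, 15), (230, 15), (232, 15), (234, 17), (236, 18), (238, 15), (240, 14), (242, 15), (244, 15), (246, 14), (248, 16)]
215 [248, 249, 294, 295, 296]
245 [246, 247, 248, 294, 295, 296]
275 [233, 244, 245, 251, 252, 295, 322, 323]
w8 [(166, 122), (168, 120), (170, 120), (172, 91), (174, 10), (176, 15), (178, 15), (180, 16), (182, 16), (184, 14), (186, 14), (188, 16), (190, 15), (192, 15), (194, 15), (196, 17), (198, 22), (200, 17), (202, 13), (204, 14), (206, 16), (208, 15), (210, 14), (212, 15), (214, 15), (216, 15), (218, 14), (220, 14), (222, 16), (224, 16), (226, 15), (228, 15), (230, 15), (232, 14), (234, 15), (236, 15), (238, 14), (240, 15), (242, 14), (244, 16), (246, 14), (248, 14)]
215 [271, 272, 330, 331, 332, 379, 380, 381]
245 [240, 241, 279, 280, 295, 296, 298, 299, 327, 328, 373, 377, 378]
275 [247, 248, 297, 298, 326, 365, 375, 376]
```

Run:
```python
from h import *
a,b=np.load("w7.npy"),np.load("w8.npy")
X=[tri(a,p,b,q) for p,q in(((272,208),(360,172.5)),((271,235.5),(357.5,198.3)),((276,310),(347,283)))]
for x in X:print(x)
print("thick",np.linalg.norm(X[1]-X[0]));v=X[1]-X[2];L=np.linalg.norm(v);v/=L
print(L,v,np.degrees(np.arccos(v[2])),np.degrees(np.arctan2(v[1],v[0])))
c=(X[0]+X[1])/2-50*v;print("centre",c)
```

```text
[ 444.53047266 -224.59669882  147.78811273]
[ 459.31747683 -231.76713502  151.2365061 ]
[ 526.18976342 -261.28905578  108.82781275]
thick 16.791726069527638
84.5100218458243 [-0.79129416  0.34933041  0.50181851] 59.87961515492484 156.18011460635455
centre [ 491.48868265 -245.64843753  124.42138385]
```

Run:
```python
from h import *
from scipy.optimize import least_squares
a,b,t,d=np.load("w7.npy"),np.load("w8.npy"),P("top"),P("side")
O=[(a,50,-12,(272,208)),(b,50,-12,(360,172.5)),(a,50,12,(271,235.5)),(b,50,12,(357.5,198.3)),(a,-50,12,(276,310)),(b,-50,12,(347,283)),(d,50,0,(359.2,176.6)),(d,-50,0,(331.2,191.6)),(t,50,0,(464,292))]
def f(p,full=0):
    az,ti=p[3:];h=np.array([np.cos(az),np.sin(az),0]);k=np.array([0,0,1.])
    z=np.sin(ti)*h+np.cos(ti)*k;u=-np.cos(ti)*h+np.sin(ti)*k
    return np.concatenate([proj(M,p[:3]+i*z+j*u)-q for M,i,j,q in O])
for n in(6,9):
    O=O[:n] if n==6 else O
    r=least_squares(f,[485,-240,128,2.75,.9],loss="soft_l1");print(r.x[:3],np.degrees(r.x[3:]),r.fun.round(1))
    if n==6:O+= [(d,50,0,(359.2,176.6)),(d,-50,0,(331.2,191.6)),(t,50,0,(464,292))]
print(Rt(ctrl.sense()))
```

```text
[ 488.19124361 -244.35730977  117.64903567] [155.93931031  52.66228035] [ 1.1 -1.3 -2.  -0.6 -1.   0.2  2.   1.3  1.3 -0.1 -1.6  0.5]
[ 486.91517482 -243.64248721  121.79430097] [155.90697087  52.19886452] [ 0.7 -1.9 -1.  -1.8 -1.5  0.3  3.1  0.8  1.1  0.1 -1.   0.4 -2.8  1.2
  0.6 -0.1  1.1 -3.2]
[[-9.27415973e-01  3.74031518e-01 -1.89700408e-04]
 [ 3.74031343e-01  9.27415855e-01  6.21477816e-04]
 [ 4.08383457e-04  5.05414555e-04 -9.99999789e-01]]
```

Fitted lamp: handle centre about (487.5,−244,124), azimuth 156°, lean 52.3°, which fits the 50–54° given. I'll grip with a vertical tool, closing along the level lamp y.

Run:
```python
from h import *
print(move([491,-245.6,150],R(66)),move([491,-245.6,100],R(66)))
```

```text
(array([ 0.0005, -0.0004,  0.0355]), array([-0.0134,  0.0251,  0.1171])) (array([ 0.0005, -0.0004,  0.0355]), array([-0.0134,  0.0251,  0.1671]))
```

```bash
python3 -m creep '[0,0,0.035,-0.0134,0.025,0.02,0, 0,0,0.035,-0.0134,0.025,0.05,0, 0,0,0.035,-0.0134,0.025,0.085,0, 0,0,0.035,-0.0134,0.025,0.115,0, 0,0,0.035,-0.0134,0.025,0.14,0, 0,0,0.035,-0.0134,0.025,0.157,0, 0,0,0.035,-0.0134,0.025,0.167,0, 0,0,0.035,-0.0134,0.025,0.167,0, 0,0,0.035,-0.0134,0.025,0.167,0]'
python3 - <<'E'
from h import *
s=ctrl.sense();a=ctrl.get_image("side");b=ctrl.get_image("wrist")
cv2.imwrite("pics/z8.png",np.hstack([cv2.resize(a[140:240,285:385],(400,400),interpolation=2),cv2.resize(b,(400,300),interpolation=3)[:300].repeat(1,0) if 0 else cv2.copyMakeBorder(cv2.resize(cv2.convertScaleAbs(b,alpha=1.8),(400,300),interpolation=3),0,100,0,0,0)]))
E
```

```text
t: 16.6
tool_pos: [491.3, -247.5, 101.4]
tcp_rot: [0.001, 0.208, 0.978, -0.0]
wrist_force: [-0.3, 0.2, 0.5]
width: 1.0
```

View pics/z8.png

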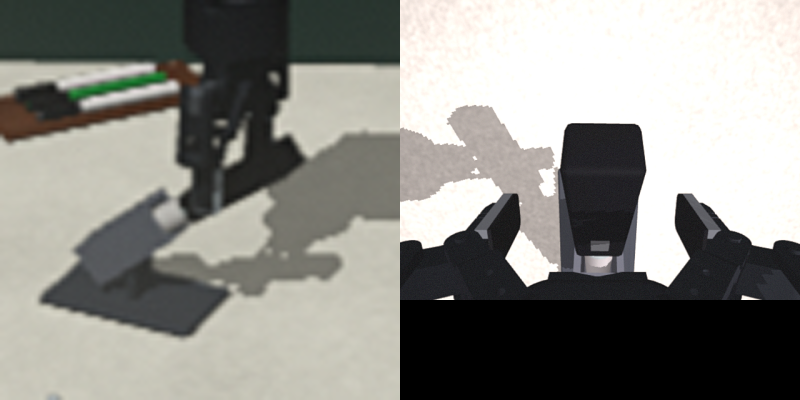

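The handle lies centred between the fingers, and they straddle it slightly to the tube side of its middle, near the centre of mass. Closing now.

```bash
python3 -m creep '[0,0,0,0,0,0,120, 0,0,0,0,0,0,180, 0,0,0,0,0,0,230, 0,0,0,0,0,0,230, 0,0,0,0,0,0,230, 0,0,0,0,0,0,230]' 60
```

```text
t: 17.45
tool_pos: [490.6, -247.0, 100.4]
tcp_rot: [-0.0, 0.208, 0.978, 0.0]
wrist_force: [-1.3, 0.9, 2.6]
width: 0.341
```

```bash
python3 -m creep '[0,0,0,0.008,0,-0.006,230, 0,0,0,0.016,0,-0.012,230, 0,0,0,0.016,0,-0.012,230]'; python3 -m creep '[0,0,0,0.012,0,-0.009,230, 0,0,0,0.024,0,-0.018,230, 0,0,0,0.036,0,-0.028,230, 0,0,0,0.048,0,-0.037,230, 0,0,0,0.06,0,-0.046,230, 0,0,0,0.074,0,-0.057,230, 0,0,0,0.074,0,-0.06,230, 0,0,0,0.074,0,-0.08,230, 0,0,0,0.074,0,-0.11,230, 0,0,0,0.074,0,-0.11,230, 0,0,0,0.074,0,-0.11,230]'
python3 - <<'E'
from h import *
s=ctrl.sense();print(s["tool_pos"],s["joints"],s["wrist_force"],s["moment"])
E
```

```text
t: 17.82
tool_pos: [475.5, -240.3, 112.8]
tcp_rot: [0.0, 0.208, 0.978, -0.0]
wrist_force: [0.2, 0.8, -0.5]
width: 0.343
t: 19.2
tool_pos: [408.1, -210.0, 220.8]
tcp_rot: [-0.001, 0.208, 0.978, 0.001]
wrist_force: [-0.0, 0.7, -1.5]
width: 0.342
[ 408.07537232 -209.98409133  220.813098  ] [-7.23116707e-01 -2.10407104e-01  2.03900180e+00 -5.75049105e-06
  1.31512958e+00 -1.87410809e+00] [-0.01858508  0.68639269 -1.48399843] [ 0.02504611  0.02215512 -0.00660859]
```

Lamp free, 1.5–1.8 N hanging. Now turn it level in place, then carry it over at height.

```bash
python3 -m creep '[0,-0.07,0,0,0,0,230, 0,-0.15,0,0,0,-0.006,230, 0,-0.24,0,0,0,-0.012,230, 0,-0.33,0,0,0,-0.02,230, 0,-0.42,0,0,0,-0.028,230, 0,-0.51,0,0,0,-0.036,230, 0,-0.59,0,0,0,-0.04,230, 0,-0.66,0,0,0,-0.04,230, 0,-0.66,0,0,0,-0.04,230, 0,-0.66,0,0,0,-0.04,230]'
python3 - <<'E'
from h import *
s=ctrl.sense();print(s["tool_pos"],s["joints"],s["width"],s["wrist_force"])
G=R(84)@Ro.from_rotvec([0,-.66,0]).as_matrix()
print(move([522,57.5,240],G),move([522,57.5,185],G))
E
```

```text
t: 20.45
tool_pos: [408.3, -210.3, 261.5]
tcp_rot: [0.316, 0.197, 0.926, -0.067]
wrist_force: [-0.0, 0.0, -1.8]
width: 0.341
[ 408.33702078 -210.28962982  261.50489246] [-0.88341575 -0.71615729  2.39562747  0.3598939   0.89018622 -2.17967727] 0.3406180725966719 [-0.02950091  0.0290885  -1.76514188]
(array([-0.1926, -0.0021, -0.2495]), array([0.0175, 0.2909, 0.0138])) (array([-0.1926, -0.0021, -0.2495]), array([0.0511, 0.2908, 0.0574]))
```

```bash
python3 -m creep '[-0.02,0,-0.025,0.002,0.03,0,230, -0.04,0,-0.05,0.004,0.06,0,230, -0.065,0,-0.08,0.006,0.095,0,230, -0.09,0,-0.11,0.008,0.13,0.002,230, -0.11,0,-0.145,0.01,0.17,0.005,230, -0.14,0,-0.18,0.012,0.21,0.008,230, -0.17,0,-0.215,0.015,0.25,0.011,230, -0.192,-0.002,-0.25,0.0175,0.28,0.0138,230, -0.192,-0.002,-0.25,0.0175,0.291,0.0138,230, -0.192,-0.002,-0.25,0.0175,0.291,0.0138,230, -0.192,-0.002,-0.25,0.0175,0.291,0.0138,230]'
python3 - <<'E'
from h import *
s=ctrl.sense();print(s["tool_pos"],s["joints"],s["width"],s["wrist_force"])
a=ctrl.get_image("side");b=ctrl.get_image("top");cv2.imwrite("pics/s9.png",a);cv2.imwrite("pics/t9.png",b)
cv2.imwrite("pics/z9.png",np.hstack([cv2.resize(a[170:290,245:365],(400,400),interpolation=2),cv2.resize(b[150:270,270:390],(400,400),interpolation=2)]))
E
```

```text
t: 21.82
tool_pos: [522.2, 57.4, 240.4]
tcp_rot: [0.324, 0.049, 0.945, -0.018]
wrist_force: [-0.5, 0.0, -1.9]
width: 0.343
[522.21261796  57.35232911 240.44056385] [-1.06333683e-01 -4.26852393e-01  2.26576184e+00 -9.68623181e-04
  6.41780416e-01 -1.57250102e+00] 0.3428374023504802 [-0.46202706  0.02229915 -1.87645573]
```

View pics/z9.png

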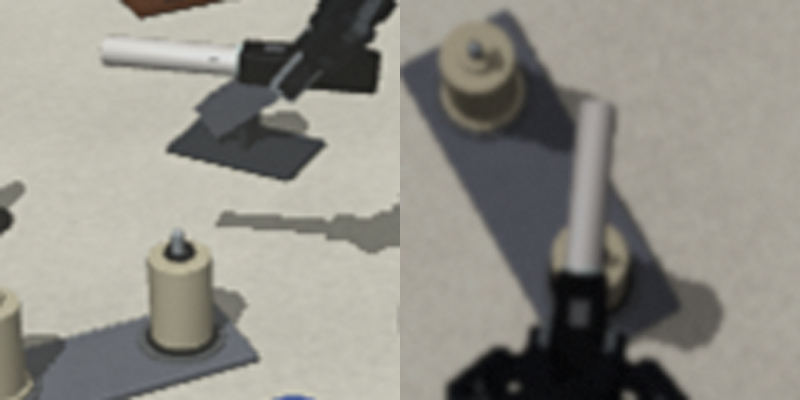

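Run:
```python
from h import *
a,b=P("top"),P("side")
F=tri(a,(328.8,180.5),b,(275.5,184.6));J=tri(a,(325.4,230.2),b,(316.6,187.6));m=(F+J)/2;v=J-F
print(F,J,np.linalg.norm(v),"mid",m,"angle from vert",np.degrees(np.arccos(v[2]/np.linalg.norm(v))))
sh=np.array([603.5,48.9,199])-m;print(sh,Rt(ctrl.sense()).T@sh/1000)
```

```text
[652.89436327  42.32246834 258.00181922] [554.48946538  51.27683733 255.82647532] 98.83540243295057 mid [603.69191432  46.79965283 256.91414727] angle from vert 91.26116843212506
[ -0.19191432   2.10034717 -57.91414727] [0.0359029  0.00218133 0.04543919]
```

Tube measured 98.8 mm long, level within 1.3°, 2 mm off the spindle axis, about 258 mm up. I'll lower it 60 mm.

```bash
python3 -m creep '[0,0,0,0.005,0,0.006,230, 0,0,0,0.012,0.001,0.015,230, 0,0,0,0.02,0.002,0.025,230, 0,0,0,0.028,0.002,0.035,230, 0,0,0,0.034,0.002,0.043,230, 0,0,0,0.037,0.002,0.047,230, 0,0,0,0.037,0.002,0.047,230, 0,0,0,0.037,0.002,0.047,230, 0,0,0,0.037,0.002,0.047,230, 0,0,0,0.037,0.002,0.047,230]'
python3 - <<'E'
from h import *
s=ctrl.sense();print(s["tool_pos"],s["dq"].round(4),s["width"],s["wrist_force"])
a=ctrl.get_image("side");b=ctrl.get_image("top")
cv2.imwrite("pics/z10.png",np.hstack([cv2.resize(a[170:290,245:365],(400,400),interpolation=2),cv2.resize(b[150:270,270:390],(400,400),interpolation=2)]))
E
```

```text
t: 23.18
tool_pos: [522.2, 59.5, 181.2]
tcp_rot: [0.325, 0.049, 0.944, -0.018]
wrist_force: [0.6, 0.2, -1.0]
width: 0.344
[522.23737885  59.45860239 181.24266158] [ 0.0009  0.0002  0.0035 -0.001   0.0008 -0.0016] 0.3443885068529819 [ 0.55633358  0.18591557 -0.97708247]
```

View pics/z10.png

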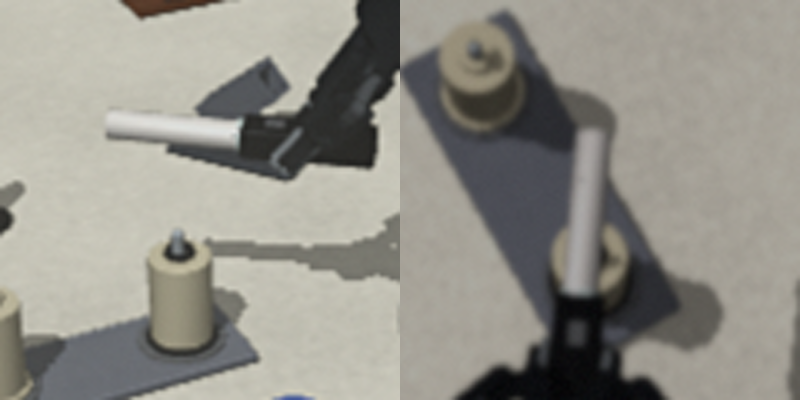

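The tube is level and centred over the seated spool, about 10 cm above it, and the arm is at rest. Handing in.

```bash
python3 -c "
from cell import ctrl
print(ctrl.sign_off())"
```

```text
the job is handed in; nothing more can be done
None
```

The full spool is down on the empty spindle and released, and the lamp is held level and still above it. I handed in at about 23 s of the 64 s allowed; the sign-off gives no verdict.

**Spool:** I gripped it between the blue spools and lowered it over the spindle until the wrist force went from −2.4 N to +2.1 N on the felt, then released it. The pictures afterwards show it upright on the felt with the spindle tip through the stub. I did not measure its seated position numerically.

**Lamp:** I drew it out along its own axis and turned it level. At the last triangulation, before a commanded 60 mm lowering (59 mm on the measured tool height), the tube was 1.3° off level and 2 mm from the spindle axis. From that it should now be about 198–202 mm above the bench, roughly 10 cm above the spool's top. The final two views agree by eye, but I did not triangulate again. Joint speeds were below 0.004 rad/s and the finger opening matches the 30 mm handle.

**Checks that disagreed:**
- Heights from the fixed cameras came out about 4–6 mm low against the given sizes.
- Two estimates of where the spool sat in the grip differed by about 2 mm; I used a value between them and the spindle went in without contact.

**Bystanders:** I did not touch the empty spool, oil bottle or pin tin. No unexpected contact forces appeared in the readings I took after each move.

I viewed 12 pictures, two over the budget of 10.

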